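Pack a spare tee fitting and close up the case on the packing turntable

TASK

Pack the T-shaped pipe fitting: put it in the open steel case on the turntable and let go of it, then shut the lid fully, then swing the clamp at the front of the case all the way down onto the lid. When it is clamped, turn the turntable by its post anticlockwise (seen from above) until it comes up against its stop, a quarter turn from its other end. Leave the other fittings and the stock bin where they are.

Things in the scene. Friction and masses are not known exactly. Their poses are not given: they have to be found in the camera images.
- tee: T-shaped bare steel pipe fitting, about 280 g, lying flat. Round arms of 26 mm diameter: the straight run is 70 mm long along its x axis (35 mm each way), the branch runs along its +y axis and ends 40 mm from the origin. Origin: under the crossing of the arms, on the underside (the arms' axes are 13 mm above it).
- elbow: Bystander: right-angled elbow of the same steel pipe, 26 mm diameter, two arms of 38 mm from its corner along its +x and +y. Origin: under the corner, on the underside.
- coupling: Bystander: straight steel coupling standing upright, 38 mm diameter, 46 mm high, narrower at mid-height. Origin: centre of its underside.
- stock_bin: Bystander: blue plastic stock bin, 160 mm (x) by 110 mm (y), 75 mm high, holding steel bushes. Origin: centre of its underside.
- turntable (a joint): Angle of the turntable about its vertical axis, rad, growing anticlockwise seen from above; travel 0 to 1.571, where a lug on the rim meets the fixed stop block (each end is a hard stop). It has firm friction (about 0.7 N m) and stays where it is left. It is a flat aluminium disc of 182 mm radius, its top 33 mm above the table.
- stand: Fixed dark steel base under the turntable. Origin: on the turntable's vertical axis, at table height.
- post_top (a point): Centre of the top of the round black post used to turn the turntable: 22 mm diameter, standing upright on the disc near the rim, 163 mm from the turntable's axis, from the disc (33 mm above the table) up to 128 mm; a 34 mm wide collar covers its lowest 10 mm. Axes turn with the turntable.
- case_floor (a point): Centre of the inner floor of the grey steel case, 37 mm above the table, on the turntable's axis. The case is fixed on the turntable; its axes: -x to its front (where the clamp is), +x to the hinge of the lid, z up. Outside 150 mm (x) by 190 mm (y), walls 4 mm, inner depth 65 mm, rim 102 mm above the table.
- lid (a joint): Angle of the lid, rad: 0 shut flat on the rim, 1.57 upright, up to 1.95 leaning back. Stiff hinge (about 0.42 N m): it stays where it is left.
- lid_hinge (a point): Middle of the lid's hinge line, at the top of the case's rear (+x) wall, 102 mm above the table. Its axes turn with the lid: the lid runs 150 mm from here along this point's -x, its outer face 6 mm along its +z.
- lid_front_edge (a point): Middle of the lid's free edge on its outer face, 150 mm from the hinge. The lid is a grey steel plate 150 by 190 mm, 6 mm thick; a tab 40 mm wide of the same thickness, centred 60 mm to the +y side, sticks out 17 mm beyond this edge.
- clamp (a joint): Angle of the clamp arm, rad: 0 down flat on the shut lid, 1.57 upright, up to 2.2 leaning away from the case. Stiff hinge (about 0.14 N m): it stays where it is left.
- clamp_hinge (a point): Middle of the clamp's hinge line (parallel to the case's y), 14 mm in front of the case's front wall, 115 mm above the table. Its axes turn with the clamp: the arm runs along this point's +x.
- clamp_bar (a point): Middle of the clamp's crossbar, a black rubber round bar of 14 mm diameter, 56 mm long parallel to the hinge line, at the end of the flat steel clamp arm 62 mm from the hinge.
There are look-alikes about, which are no part of the job. What is shaped like the tee but purple or yellow is not meant.

How it is judged (in metres and radians):
On the way, in this order (a step that is already met when the one before it is completed fails the run):
1. the tee lies inside the case, released (x of tee in the frame of case_floor between -0.071 and 0.071 m and y of tee in the frame of case_floor between -0.091 and 0.091 m and z of tee in the frame of case_floor below 0.045 m and contact force between tee and the fingers below 0.2 N and linear speed of tee below 0.05 m/s), for 0.2 s.
2. the lid is shut (value of joint lid below 0.06 rad), for 0.2 s.
3. the clamp is down on the lid (value of joint clamp below 0.12 rad), for 0.2 s.
4. the turntable is against its stop (value of joint turntable above 1.5 rad), for 0.2 s.
At the end, for the whole second after the job is handed in: The tee rests inside the case (origin within its inner walls and less than 45 mm above its floor), the lid is shut to within 0.06 rad, the clamp is down to within 0.12 rad, the turntable is within 0.07 rad of its stop, and elbow, coupling and stock bin are within 30 mm of where they began (x of tee in the frame of case_floor between -0.071 and 0.071 m and y of tee in the frame of case_floor between -0.091 and 0.091 m and z of tee in the frame of case_floor below 0.045 m and value of joint lid below 0.06 rad and value of joint clamp below 0.12 rad and value of joint turntable above 1.5 rad and linear speed of tee below 0.02 m/s and distance of each of elbow, coupling, stock_bin from where it was at the start of the episode below 0.03 m); the robot touches nothing.
It fails at once if a bystander (elbow, coupling or stock bin) is moved by more than 30 mm (distance of any of elbow, coupling, stock_bin from where it was at the start of the episode above 0.03 m).
It fails at once if the turntable is turned well away from its starting end (beyond 0.6 rad) before the clamp is down (value of joint turntable above 0.6 rad and value of joint clamp above 0.3 rad).
It also fails if it takes over 72 s, if anything falls off the work surface, if the arm or the gripper's body presses on something with over 40 N, if the wrist force passes 120 N, or if a joint passes its speed limit or range.

ROBOT

A 6-joint arm with a two-finger parallel gripper is mounted at the origin on the work surface. World frame = base frame: x ahead of the robot, y to its left, z up, the work surface at z = 0. Lengths are in m, angles in degrees, forces in N, time in s.
With the tool pointing down it reaches from about 0.25 to 0.725 m from the base axis. Payload 9.7 kg.
Tool frame: the origin (TCP) lies at the very end of the fingers, on their centre line; the grasp point (between the pads) lies grasp_offset behind it (grasp_offset is the distance from the TCP to the grasp point, in m); z points along the fingers, y is the line along which they close (so a half turn about z gives the same grasp; the last joint's range is limited). The gripper opens to 85 mm and grips with 20 to 120 N. Pads are 22 mm wide; open, the fingers measure 114 mm over their backs; the gripper's body (76 mm by 85 mm) begins 54 mm behind the grasp point. The pads swing forward as they close: fully open they stand 13 mm farther back than shut.
Start: joints at [-64.114, 4.979, 10.078, 95.1, 0, 90], TCP at [0.24, -0.495, 0.231] pointing down, gripper open.
Joint ranges: [-179.16, 179.16], [-48.56, 103.87], [-65.8, 70.77], [-126.05, 130.52], [-82.76, 87.17], [-180, 180]. Speed limits (degrees/s): [127.2, 127.2, 147.25, 180, 180, 180].

INTERFACE

Orientations are given as [roll, pitch, yaw] about the fixed x, y, z axes, in that order (R = Rz(yaw) Ry(pitch) Rx(roll)).
In Python, from workcell import get_obs, camera, calibration, job_done, recognise, cut_out, mark_of, grasp_offset gives the robot as it stands.
- The arm moves only by the tool servo_tool, never from a script. Its argument "moves" is a list of rows, each a list of 3 entries, a list of its own where there are three numbers: the turn, a rotation vector about the tool's x, y, z in degrees, then the shift along the tool's x, y, z in m, then the opening in per cent of the stroke, from 0 (shut) to 100 (fully open). In form: [[[ax, ay, az], [x, y, z], claw], ...]. A call has 1 to 12 rows; each row shifts and turns the commanded pose from where the row before left it, along the tool's axes as they then stand; what a row does not reach is not made up. A row lasts 1/10 s, in which the tool goes at most 50 mm and 8.59 degrees, less where a joint would pass 70% of its speed; a pose out of reach is approached as far as the arm can. A call is refused whole if a number of a shift passes 0.05 or a number of a turn 8.59, either way. A call with a gripper value outside its range is refused whole. The fingers move at their own pace and stop on an object; "force" is the grip in N (left out, the last holds). Time passes only in rows, so rows that do not move let the fingers close. It gives the time, the measured TCP pose, the force, the opening and the grip force at its end, in the units of the state.
- get_obs(): the state, without advancing time (a new reading comes with each control period).
- camera(name): name is "scene" or "side" or "wrist"; returns (picture, depth): 420x560x3 uint8, red, green, blue; 420x560 float32, m along the optical axis (not along the pixel's ray), 0 where there is no reading.
- calibration(name): a dict with "camera_matrix" (3x3 intrinsics, pixels), "R" (3x3) and "t" (3): a world point X has camera coordinates R X + t. Camera axes: x right, y down, z forward; pixel columns grow to the right and rows downward; lengths in m; the calibration is good to about 2 mm. The wrist camera is an equidistant fisheye: a pixel r from the principal point sees the ray r / f radians off the axis. A picture is of the moment at which its call begins: read the wrist's pose just before it. calibration takes no time and is no camera call; for the wrist camera it gives the pose at the moment of the call.
- job_done(): hands the job in; it is judged then, once.
Trained networks look in the newest picture that a camera, given by its name, has taken for a name from the list of things; names that differ only in an ending like _2 or _b are one class to them, and where a whole thing is asked for, a point or a joint stands for the part that bears it (a point fixed in the world has none). Each returns a list of dicts, best first, with "score" (0 to 1); they miss things now and then, are a little off and sometimes report something else, mostly with a low value. They report only what shows in the picture. A call takes as long as a camera call. They do not tell look-alikes from the thing itself.
- recognise(name, camera): "xyz" ([x, y, z] in m, in the coordinates of the camera as it stood for that picture, good to about 4 mm: the middle of the surface that is visible of it).
- cut_out(name, camera): "mask" (420x560 bool, what is visible of it).
- mark_of(name, camera): "xyz" ([x, y, z] in m, in the coordinates of the camera as it stood for that picture, good to about 4 mm: a listed point, or the origin of a listed thing).
The state is a dict: "time": time; "q": joint angles; "qd": joint speeds; "joint_efforts": joint torques, N m; "ee_pos": TCP position; "tcp_rot": TCP orientation; "wrist_force": force on the tool from outside, world axes, zero at the start; "torque": the same for the moment, N m; "opening": finger opening in m; "grasp_force": force on a finger pad.
Only numpy, scipy, OpenCV 4.12 (cv2) and the standard library are available. Lean on these libraries where they do the work, as an engineer would, in place of code of your own. Each camera call takes 0.05 s, during which the arm holds its last target. There are 200 camera calls.

## Working session

There is one attempt and no reset: what is moved stays moved. The work goes in short steps, Python scripts to look and compute and a tool call to move; the robot and the scene stay as the last step left them, time stands still between calls to the robot, and variables do not carry over. Pictures are saved under pics/ and viewed, at most 10 in all, crops included, and the job is handed in when it is done.

Besides the shell and the picture viewer there is one more tool, called as name(argument=value, ...), one argument or row to a line, values as JSON. servo_tool: Moves the arm, as the interface text tells. Its arguments: {"type":"object","properties":{"moves":{"type":"array"},"force":{"type":"number"}},"required":["moves"]}

```bash
mkdir -p pics
cat > h.py <<'E'
import numpy as np, cv2
from workcell import *
def world(p,cal): return cal["R"].T@(np.array(p)-cal["t"])
def marks(names,cam,f=mark_of):
    cal=calibration(cam)
    for n in names:
        for d in f(n,cam)[:4]:
            p=np.array(d["xyz"]); K=cal["camera_matrix"]
            uv=(K@(p/p[2]))[:2] if cam!="wrist" else wuv(p,K)
            print(cam,n,round(d["score"],2),world(p,cal).round(4),uv.round(0))
def wuv(p,K):
    r=np.hypot(p[0],p[1]);t=np.arctan2(r,p[2])
    return np.array([K[0,2]+K[0,0]*t*p[0]/r,K[1,2]+K[1,1]*t*p[1]/r])
def save(cam,name):
    im,d=camera(cam); cv2.imwrite("pics/"+name,im[:,:,::-1]); return im,d
E
python3 - <<'E'
from h import *
print(get_obs(), grasp_offset)
for c in("scene","side"):
    save(c,c+"0.png")
    marks(["tee","elbow","coupling","stock_bin","stand","post_top","case_floor","lid_hinge","lid_front_edge","clamp_hinge","clamp_bar"],c)
a=cv2.imread("pics/scene0.png");b=cv2.imread("pics/side0.png")
E
```

```text
{'time': 0.0, 'q': array([-6.41145619e+01,  5.01097210e+00,  1.00338039e+01,  9.50983693e+01,
        1.18843473e-03,  9.00006284e+01]), 'qd': array([ 0.01404587, -0.02360776, -0.07231237,  0.02438435,  0.10673713,
       -0.02389394]), 'joint_efforts': array([-4.30910518e-06, -5.20387852e+01,  4.64809406e+01,  1.61589333e-02,
       -7.12288306e-05, -2.86328721e-06]), 'ee_pos': array([ 0.24002249, -0.49461316,  0.23057846]), 'tcp_rot': array([-1.79924462e+02, -1.18760522e-03,  2.58848081e+01]), 'wrist_force': array([0.59758074, 0.07417488, 1.34485129]), 'torque': array([ 0.03315028, -0.0187442 ,  0.04144708]), 'grasp_force': 0.0, 'opening': 0.08497617297623965} 0.0187
scene tee 0.91 [ 0.3306  0.2259 -0.0016] [389. 276.]
scene tee 0.88 [ 4.369e-01  2.670e-01 -3.000e-04] [369. 300.]
scene tee 0.56 [ 4.177e-01  3.610e-01 -1.000e-04] [404. 322.]
scene elbow 0.82 [ 5.696e-01  2.493e-01 -4.000e-04] [322. 316.]
scene coupling 0.78 [0.5035 0.3765 0.0027] [382. 342.]
scene stock_bin 0.63 [ 0.3237 -0.5264 -0.0009] [255. 167.]
scene stand 0.84 [ 0.5235 -0.1064 -0.0017] [263. 233.]
scene post_t
[... 718 characters left out ...]
 [241. 310.]
side coupling 0.68 [0.5169 0.379  0.0008] [249. 354.]
side stock_bin 0.84 [ 0.324  -0.527   0.0033] [346. 177.]
side stand 0.78 [ 0.5226 -0.104   0.0006] [278. 234.]
side stand 0.69 [ 0.416  -0.098   0.1727] [314. 186.]
side post_top 0.8 [ 0.3996 -0.2123  0.1277] [322. 183.]
side case_floor 0.68 [ 0.519  -0.0998  0.0355] [279. 225.]
side lid_hinge 0.76 [ 0.5933 -0.1029  0.1023] [254. 204.]
side lid_hinge 0.44 [0.517  0.3764 0.0008] [250. 353.]
side lid_front_edge 0.96 [ 0.636  -0.1094  0.2462] [238. 157.]
side clamp_hinge 0.73 [ 0.5936 -0.1047  0.1027] [254. 203.]
side clamp_hinge 0.6 [ 0.4296 -0.0986  0.1146] [309. 204.]
side clamp_bar 0.62 [ 0.4133 -0.095   0.1739] [315. 186.]
```

View pics/scene0.png

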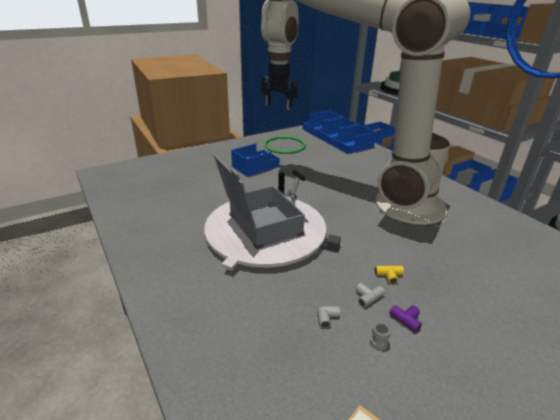

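View pics/side0.png

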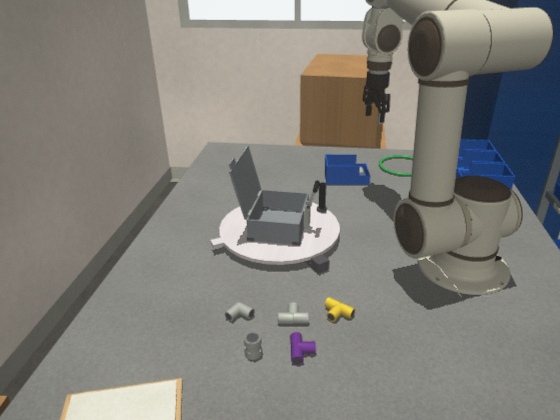

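Candidates in the scene view are the yellow tee (389,272), the grey steel tee (370,294), the purple tee (405,318) and the grey elbow (328,315). The grey tee at (370,294), around world (0.436, 0.268), matches the description. I'll check it in a crop and measure its axes.

```bash
cat >> h.py <<'E'
def teefit(cam,near,z=0.013,f=None):
    im,d=camera(cam); cal=calibration(cam);K=cal["camera_matrix"]
    best=None
    for m in cut_out("tee",cam):
        v,u=np.nonzero(m["mask"]); ok=d[v,u]>0; u,v=u[ok],v[ok]; dd=d[v,u]
        a,b=(u-K[0,2])/K[0,0],(v-K[1,2])/K[1,1]
        if cam=="wrist":
            t=np.hypot(a,b)+1e-9; s=np.tan(t)/t; a,b=a*s,b*s
        P=(np.c_[a*dd,b*dd,dd]-cal["t"])@cal["R"]
        c=np.median(P,0)
        if np.linalg.norm(c[:2]-near)<0.04: best=P;break
    return im,best
E
python3 - <<'E'
from h import *
from scipy.optimize import minimize
for cam in("scene","side"):
    im,P=teefit(cam,np.array([.436,.268]))
    if P is None: print(cam,"none");continue
    print(cam,len(P),P.mean(0).round(4),P.max(0).round(4))
    P=P[P[:,2]>0.008]
    def cost(q):
        c,s=np.cos(q[2]),np.sin(q[2]);X=P[:,:2]-q[:2];x=X@[c,s];y=X@[-s,c];z=P[:,2]-.013
        d1=np.hypot(np.hypot(y,z)-.013,np.clip(abs(x)-.035,0,9))
        d2=np.hypot(np.hypot(x,z)-.013,np.clip(y-.04,0,9)+np.clip(-y,0,9))
        return np.minimum(np.minimum(d1,d2),.01).mean()
    r=min((minimize(cost,[.436,.268,t],method="Nelder-Mead",options=dict(initial_simplex=[[.436,.268,t],[.446,.268,t],[.436,.278,t],[.436,.268,t+.5]])) for t in np.arange(0,6.28,.5)),key=lambda r:r.fun)
    print(r.x[:2].round(4),np.degrees(r.x[2])%360,r.fun)
a=cv2.imread("pics/scene0.png")[250:350,300:440];b=cv2.imread("pics/side0.png")[280:380,220:360]
cv2.imwrite("pics/crop.png",cv2.resize(np.hstack([a,b]),None,fx=2.8,fy=2.8,interpolation=2))
E
```

```text
scene 448 [0.4417 0.2638 0.0192] [0.4726 0.2853 0.0283]
[0.4358 0.268 ] 186.85569484952077 0.0012994356115989419
side 484 [0.4359 0.2697 0.0188] [0.476  0.288  0.0284]
[0.4345 0.2698] 187.09977952947267 0.0013047576035975918
```

View pics/crop.png

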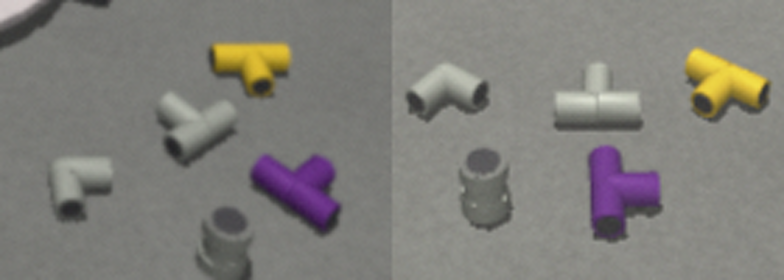

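servo_tool(
  moves=[
    [[0,0,0],[0.05,0,0],100],
    [[0,0,0],[0.03,-0.04,0],100],
    [[0,0,0],[0.03,-0.04,0],100],
    [[0,0,0],[0.03,-0.04,0],100],
    [[0,0,0],[0.03,-0.04,0],100],
    [[0,0,0],[0.03,-0.04,0],100],
    [[0,0,0],[0.03,-0.04,0],100],
    [[0,0,0],[0.03,-0.04,0],100],
    [[0,0,0],[0.03,-0.04,0],100],
  ],
)

```text
time: 2.3
ee_pos: [0.3612, -0.0785, 0.2316]
tcp_rot: [180.0, -0.1, 25.9]
wrist_force: [1.1, -0.5, 0.2]
opening: 0.0858
grasp_force: 0.0
```

The crop confirms that the grey steel T is the target: its run goes lower-left to upper-right at left-crop (200,125), and its branch points up-left. The two views agree on its pose: (0.435, 0.269), with the branch toward −y.

servo_tool(
  moves=[
    [[0,0,0],[0.026,-0.032,0],60],
    [[0,0,0],[0.026,-0.032,0],60],
    [[0,0,0],[0.026,-0.032,0],60],
    [[0,0,0],[0.026,-0.032,0],60],
    [[0,0,0],[0.026,-0.032,0],60],
    [[0,0,0],[0.026,-0.032,0],60],
    [[0,0,0],[0.026,-0.032,0],60],
    [[0,0,0],[0.027,-0.03,0],60],
    [[0,0,-8],[0,0,0],60],
    [[0,0,-8],[0,0,0],60],
    [[0,0,-8],[0,0,0],60],
    [[0,0,-8],[0,0,0],60],
  ],
)

```text
time: 3.5
ee_pos: [0.4442, 0.2282, 0.2312]
tcp_rot: [-179.5, -0.3, 59.3]
wrist_force: [-0.0, -0.6, -1.0]
opening: 0.0515
grasp_force: 0.0
```

servo_tool(
  moves=[
    [[0,0,-8],[0,0,0.03],60],
    [[0,0,-8],[0,0,0.03],60],
    [[0,0,-8],[0,0,0.03],60],
    [[0,0,-8],[0,0,0.03],60],
    [[0,0,-7],[0,0,0],60],
    [[0,0,0],[0,0,0],60],
    [[0,0,0],[0,0,0],60],
  ],
)

```text
time: 4.2
ee_pos: [0.444, 0.2292, 0.1119]
tcp_rot: [-179.9, -0.5, 97.7]
wrist_force: [0.3, -0.4, 0.3]
opening: 0.0513
grasp_force: 0.0
```

Run:
```python
from h import *
o=get_obs();print(o["ee_pos"],o["tcp_rot"],o["q"],o["opening"])
save("wrist","w1.png");marks(["tee"],"wrist")
save("side","s1.png");marks(["tee"],"side")
```

```text
[0.44398715 0.22922159 0.11189995] [-179.86580844   -0.53620551   97.70774144] [ 26.99243738  -2.63974746 -10.86213143  81.72719015   0.55043666
 109.28431024] 0.051259058705706385
wrist tee 0.85 [ 0.3274  0.2212 -0.0005] [146. 199.]
wrist tee 0.74 [ 0.4189  0.3579 -0.0023] [272.  46.]
wrist tee 0.57 [0.4306 0.2684 0.0011] [272. 158.]
side tee 0.89 [0.3238 0.2195 0.0015] [341. 311.]
side tee 0.87 [ 0.4181  0.3589 -0.0025] [296. 352.]
side tee 0.77 [0.4371 0.2704 0.0019] [292. 321.]
side tee 0.75 [5.165e-01 3.764e-01 5.000e-04] [250. 353.]
```

View pics/w1.png

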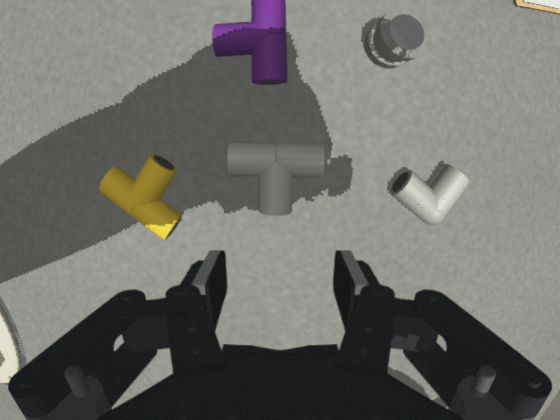

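The wrist view shows the grey tee at (276,160), squared up with the fingers, and clear room either side of it. Next: shift, descend, grip.

servo_tool(
  moves=[
    [[0,0,0],[0.013,-0.005,0.02],60],
    [[0,0,0],[0,0,0.03],60],
    [[0,0,0],[0,0,0.03],60],
    [[0,0,0],[0,0,0.02],60],
    [[0,0,0],[0,0,0.008],60],
    [[0,0,0],[0,0,0],60],
    [[0,0,0],[0,0,0],0],
    [[0,0,0],[0,0,0],0],
    [[0,0,0],[0,0,0],0],
    [[0,0,0],[0,0,0],0],
    [[0,0,0],[0,0,0],0],
    [[0,0,0],[0,0,0],0],
  ],
  force=50,
)

```text
time: 5.6
ee_pos: [0.4376, 0.2427, 0.0052]
tcp_rot: [-180.0, -0.6, 97.9]
wrist_force: [0.2, -1.3, 5.5]
opening: 0.0242
grasp_force: 48.7
```

servo_tool(
  moves=[
    [[0,0,0],[0,0,-0.02],0],
    [[0,0,0],[0,0,-0.04],0],
    [[0,0,0],[0,0,-0.05],0],
    [[0,0,0],[0,0,-0.05],0],
    [[0,0,0],[0,0,-0.05],0],
    [[0,0,0],[0,0,-0.03],0],
    [[0,0,0],[0,0,0],0],
  ],
)

```text
time: 6.3
ee_pos: [0.4387, 0.2407, 0.2483]
tcp_rot: [179.8, -0.7, 97.9]
wrist_force: [0.4, -0.9, -3.6]
opening: 0.0244
grasp_force: 49.7
```

servo_tool(
  moves=[
    [[0,0,0],[-0.045,0.005,0],0],
    [[0,0,0],[-0.045,0.005,0],0],
    [[0,0,0],[-0.045,0.005,0],0],
    [[0,0,0],[-0.045,0.005,0],0],
    [[0,0,0],[-0.045,0.005,0],0],
    [[0,0,0],[-0.045,0.005,0],0],
    [[0,0,0],[-0.045,0.005,0],0],
    [[0,0,0],[-0.042,0.002,0],0],
    [[0,0,0],[0,0,0],0],
    [[0,0,0],[0,0,0],0],
  ],
)

```text
time: 7.3
ee_pos: [0.5229, -0.1092, 0.2384]
tcp_rot: [-179.7, -0.6, 97.8]
wrist_force: [-0.4, 0.8, -3.2]
opening: 0.0236
grasp_force: 49.6
```

Run:
```python
from h import *
o=get_obs();print(o["ee_pos"],o["tcp_rot"],o["q"],o["opening"])
im,_=save("wrist","w2.png");marks(["case_floor","lid_hinge","clamp_hinge","clamp_bar","post_top"],"wrist")
im2,_=save("side","s2.png");marks(["lid_front_edge","lid_hinge","clamp_bar","clamp_hinge","post_top","tee"],"side")
cv2.imwrite("pics/c2.png",cv2.resize(np.hstack([im,im2])[:,:,::-1],(800,300)))
```

```text
[ 0.52290814 -0.10921096  0.2384038 ] [-179.68335547   -0.57727487   97.78522662] [-12.02930308   3.46489059   9.26537813  96.29408026   0.43574942
  70.18199816] 0.023636272682225113
wrist case_floor 0.72 [ 0.5179 -0.1019  0.0375] [278. 181.]
wrist lid_hinge 0.77 [ 0.5874 -0.1048  0.1056] [354. 208.]
wrist clamp_hinge 0.59 [ 0.4286 -0.0946  0.1169] [175. 175.]
wrist clamp_bar 0.83 [ 0.4099 -0.0924  0.1783] [124. 182.]
wrist post_top 0.85 [ 0.397  -0.2139  0.1307] [136. 297.]
wrist post_top 0.35 [ 0.5158 -0.1053  0.0391] [276. 184.]
side lid_front_edge 0.7 [ 0.6345 -0.1093  0.2462] [238. 157.]
side lid_hinge 0.7 [ 0.5904 -0.1057  0.1031] [255. 203.]
side clamp_bar 0.45 [ 0.4145 -0.0957  0.1742] [315. 186.]
side clamp_hinge 0.69 [0.5635 0.2457 0.0027] [241. 310.]
side clamp_hinge 0.48 [ 0.4303 -0.0957  0.1132] [309. 205.]
side clamp_hinge 0.36 [ 0.3243 -0.5274  0.0055] [346. 177.]
side post_top 0.74 [ 0.4025 -0.2105  0.1294] [321. 183.]
side tee 0.86 [ 0.3285  0.2204 -0.0006] [339. 311.]
side tee 0.7 [ 0.4169  0.3599 -0.0015] [297. 352.]
side tee 0.56 [ 0.5208 -0.0804  0.2358] [276. 167.]
```

View pics/c2.png

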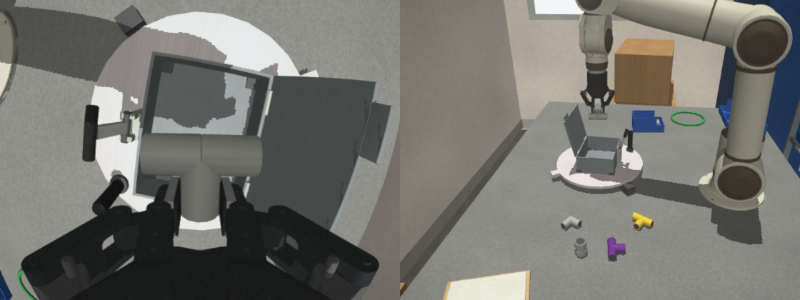

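The wrist view shows the tee held over the case (case interior around (215,110), lid at the right, clamp at the left (105,130)). The side view confirms it. Lower and release.

servo_tool(
  moves=[
    [[0,0,0],[0,0,0.04],0],
    [[0,0,0],[0,0,0.04],0],
    [[0,0,0],[0,0,0.04],0],
    [[0,0,0],[0,0,0.03],0],
    [[0,0,0],[0,0,0.02],0],
    [[0,0,0],[0,0,0.02],0],
    [[0,0,0],[0,0,0],0],
    [[0,0,0],[0,0,0],0],
  ],
)

```text
time: 8.75
ee_pos: [0.5225, -0.1067, 0.0505]
tcp_rot: [-179.8, -0.5, 97.9]
wrist_force: [-0.4, 0.5, -2.3]
opening: 0.024
grasp_force: 49.5
```

servo_tool(
  moves=[
    [[0,0,0],[0,0,0.005],0],
    [[0,0,0],[0,0,0],0],
    [[0,0,0],[0,0,0],50],
    [[0,0,0],[0,0,0],50],
    [[0,0,0],[0,0,0],50],
    [[0,0,0],[0,0,0],50],
    [[0,0,0],[0,0,-0.02],50],
    [[0,0,0],[0,0,-0.05],50],
    [[0,0,0],[0,0,-0.05],50],
    [[0,0,0],[0,0,-0.05],50],
    [[0,0,0],[0,0,-0.05],50],
    [[0,0,0],[0,0,0],50],
  ],
)

```text
time: 9.95
ee_pos: [0.5251, -0.1089, 0.2727]
tcp_rot: [179.6, -0.3, 97.9]
wrist_force: [-0.1, 0.2, -0.5]
opening: 0.0428
grasp_force: 0.0
```

Run:
```python
from h import *
from scipy.optimize import least_squares
o=get_obs();print(o["ee_pos"],o["tcp_rot"],o["q"],o["opening"])
im,_=save("wrist","w3.png");marks(["tee","case_floor","lid_hinge","lid_front_edge","clamp_hinge","clamp_bar","post_top"],"wrist")
cv2.imwrite("pics/c3.png",im[:,:,::-1])
```

```text
[ 0.52509052 -0.10893634  0.27268399] [179.60534185  -0.31217873  97.91931239] [-11.94774088   3.95150784  13.63721654  99.42062114   0.42771365
  70.13501133] 0.042782274937932546
wrist tee 0.71 [ 0.5157 -0.0785  0.0344] [277. 155.]
wrist case_floor 0.81 [ 0.517  -0.1035  0.0316] [275. 176.]
wrist lid_hinge 0.64 [ 0.5872 -0.1048  0.0983] [343. 197.]
wrist lid_front_edge 0.58 [ 0.6319 -0.1095  0.2448] [451. 266.]
wrist clamp_hinge 0.87 [ 0.4299 -0.0934  0.1107] [185. 167.]
wrist clamp_hinge 0.57 [ 5.133e-01 -1.035e-01 -3.000e-04] [272. 172.]
wrist clamp_bar 0.59 [ 0.4085 -0.0975  0.171 ] [139. 179.]
wrist post_top 0.89 [ 0.3963 -0.2155  0.1262] [146. 282.]
```

View pics/c3.png

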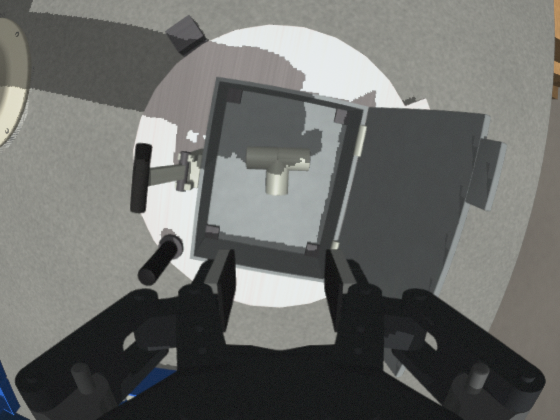

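The tee lies in the case, at around (277,170) in the picture, and the fingers are clear of it. Next I go behind the lid with shut fingers.

servo_tool(
  moves=[
    [[0,0,8],[0,0,-0.04],0],
    [[0,0,0],[0,0,0],0],
    [[0,0,0],[0,0.05,0],0],
    [[0,0,0],[0,0.05,0],0],
    [[0,0,0],[0,0.05,0],0],
    [[0,0,0],[0,0.005,0],0],
    [[0,0,0],[0,0,0.03],0],
    [[0,0,0],[0,0,0.03],0],
    [[0,0,0],[0,0,0.03],0],
    [[0,0,0],[0,0,0.01],0],
    [[0,0,0],[0,0,0],0],
    [[0,0,0],[0,0,0],0],
  ],
)

```text
time: 11.55
ee_pos: [0.6698, -0.1085, 0.2069]
tcp_rot: [-179.8, -0.5, 89.9]
wrist_force: [-0.2, -0.4, 1.0]
opening: 0.0
grasp_force: 0.0
```

servo_tool(
  moves=[
    [[0,0,0],[0,-0.014,-0.002],0],
    [[0,0,0],[0,-0.014,-0.002],0],
    [[0,0,0],[0,-0.014,-0.002],0],
    [[0,0,0],[0,-0.014,-0.002],0],
    [[0,0,0],[0,-0.015,0],0],
    [[0,0,0],[0,-0.015,0],0],
    [[0,0,0],[0,-0.014,0.005],0],
    [[0,0,0],[0,-0.014,0.005],0],
    [[0,0,0],[0,0,0],0],
  ],
)

```text
time: 12.45
ee_pos: [0.5554, -0.1084, 0.206]
tcp_rot: [-179.9, -0.5, 89.9]
wrist_force: [0.4, -0.2, 0.4]
opening: 0.0003
grasp_force: 0.0
```

Run:
```python
from h import *
o=get_obs();print(o["ee_pos"],o["tcp_rot"],o["wrist_force"])
save("side","s4.png");marks(["lid_front_edge","lid_hinge"],"side")
save("scene","s4b.png");marks(["lid_front_edge","lid_hinge"],"scene")
```

```text
[ 0.55541962 -0.10836788  0.20602925] [-179.91668405   -0.4544552    89.91130559] [ 0.36983999 -0.19702874  0.36122773]
side lid_front_edge 0.65 [ 0.531  -0.1034  0.238 ] [274. 162.]
side lid_front_edge 0.2 [ 0.3232 -0.526   0.0009] [346. 178.]
side lid_hinge 0.57 [ 0.4294 -0.0927  0.1106] [309. 206.]
side lid_hinge 0.55 [ 0.5931 -0.1049  0.1004] [254. 204.]
scene lid_front_edge 0.86 [ 0.5266 -0.1039  0.2346] [263. 163.]
scene lid_hinge 0.72 [ 0.5942 -0.1096  0.1018] [241. 210.]
scene lid_hinge 0.39 [ 5.726e-01  2.470e-01 -3.000e-04] [320. 316.]
```

servo_tool(
  moves=[
    [[0,0,0],[0,-0.012,0.008],0],
    [[0,0,0],[0,-0.012,0.01],0],
    [[0,0,0],[0,-0.011,0.011],0],
    [[0,0,0],[0,-0.009,0.012],0],
    [[0,0,0],[0,-0.007,0.013],0],
    [[0,0,0],[0,-0.006,0.013],0],
    [[0,0,0],[0,-0.004,0.013],0],
    [[0,0,0],[0,-0.002,0.01],0],
    [[0,0,0],[0,0,0.006],0],
    [[0,0,0],[0,0,0],0],
    [[0,0,0],[0,0,0],0],
  ],
)

```text
time: 13.85
ee_pos: [0.4926, -0.1074, 0.1081]
tcp_rot: [-179.7, -0.5, 89.9]
wrist_force: [0.0, 0.3, 2.9]
opening: 0.0001
grasp_force: 1.1
```

servo_tool(
  moves=[
    [[0,0,0],[0,0,0.003],0],
    [[0,0,0],[0,0,0.002],0],
    [[0,0,0],[0,0,0],0],
    [[0,0,0],[0,0,0],0],
  ],
)

```text
time: 14.25
ee_pos: [0.4928, -0.1074, 0.1077]
tcp_rot: [-180.0, -0.4, 89.9]
wrist_force: [-14.8, 2.4, 37.9]
opening: -0.0001
grasp_force: 18.7
```

The lid is shut hard: 38 N, with the tip on the outer face at z 0.108. Back off, then go round in front of the clamp.

servo_tool(
  moves=[
    [[0,0,0],[0,0,-0.03],0],
    [[0,0,0],[0,0,-0.05],0],
    [[0,0,0],[0,0,-0.05],0],
    [[0,0,0],[0,0,-0.02],0],
    [[0,0,0],[0.012,-0.04,0],0],
    [[0,0,0],[0,-0.04,0],0],
    [[0,0,0],[0,-0.043,0],0],
    [[0,0,0],[0,0,0],0],
  ],
)

```text
time: 15.05
ee_pos: [0.3668, -0.0962, 0.2549]
tcp_rot: [-179.8, -0.5, 89.9]
wrist_force: [1.2, -0.8, 0.2]
opening: -0.0
grasp_force: 0.0
```

Run:
```python
from h import *
o=get_obs();print(o["ee_pos"],o["tcp_rot"],o["wrist_force"])
L=["lid_front_edge","lid_hinge","clamp_bar","clamp_hinge","post_top"]
im,_=save("side","s5.png");marks(L,"side")
im3,_=save("scene","s5b.png");marks(L,"scene")
im2,_=save("wrist","w5.png");marks(L,"wrist")
a=cv2.resize(im[100:310,150:430],(560,420))
cv2.imwrite("pics/c5.png",cv2.resize(np.hstack([im2,a])[:,:,::-1],(800,300)))
```

```text
[ 0.36680641 -0.09621318  0.25485187] [-179.81981451   -0.45173018   89.87989843] [ 1.22773758 -0.7673818   0.15291757]
side lid_front_edge 0.58 [ 0.4426 -0.1006  0.108 ] [305. 205.]
side lid_hinge 0.86 [ 0.594  -0.1034  0.1054] [254. 203.]
side lid_hinge 0.22 [ 0.4012 -0.2084  0.1271] [321. 184.]
side clamp_bar 0.44 [ 0.4147 -0.0974  0.175 ] [315. 186.]
side clamp_hinge 0.64 [ 0.4292 -0.0969  0.1128] [309. 205.]
side post_top 0.96 [ 0.3987 -0.2132  0.1309] [322. 182.]
scene lid_front_edge 0.74 [ 0.4393 -0.0959  0.1052] [290. 198.]
scene lid_front_edge 0.37 [ 0.5934 -0.1055  0.1029] [242. 211.]
scene lid_hinge 0.6 [ 0.5899 -0.1042  0.1029] [243. 210.]
scene clamp_bar 0.58 [ 0.4134 -0.0985  0.1717] [297. 176.]
scene clamp_bar 0.41 [ 0.4403 -0.1001  0.1066] [289. 197.]
scene clamp_hinge 0.59 [ 0.4109 -0.1006  0.1729] [298. 175.]
scene clamp_hinge 0.44 [ 0.4246 -0.0985  0.1164] [294. 193.]
scene post_top 0.68 [ 0.3994 -0.2097  0.13  ] [281. 172.]
wrist lid_front_edge 0.91 [ 0.4418 -0.1012  0.1054] [359. 203.]
wrist lid_hinge 0.93 [ 0.5892 -0.101   0.1049] [487. 204.]
wrist clamp_bar 0.6 [ 0.4111 -0.0982  0.1754] [340. 222.]
wrist clamp_hinge 0.89 [ 0.4323 -0.0954  0.1144] [351. 199.]
```

View pics/c5.png

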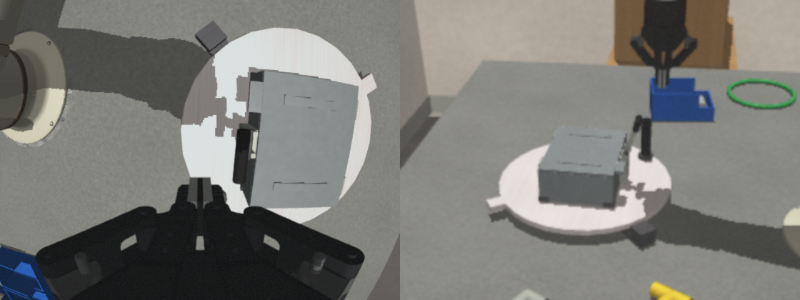

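The wrist and side views both show the lid flat on the case, with the clamp still upright at the front (wrist picture (240,155)). Push the clamp over.

servo_tool(
  moves=[
    [[0,0,0],[0,0,0.045],0],
    [[0,0,0],[0,0,0.045],0],
    [[0,0,0],[0,0,0],0],
    [[0,0,0],[0,0.02,0],0],
    [[0,0,0],[0,0.015,0],0],
    [[0,0,0],[0,0.013,0.001],0],
    [[0,0,0],[0,0.013,0.003],0],
    [[0,0,0],[0,0.007,0.003],0],
    [[0,0,0],[0,0.007,0.004],0],
    [[0,0,0],[0,0,0],0],
  ],
)

```text
time: 16.95
ee_pos: [0.4451, -0.0957, 0.1524]
tcp_rot: [-179.8, -0.5, 89.9]
wrist_force: [-0.1, 0.8, -0.2]
opening: -0.0002
grasp_force: 0.0
```

Run:
```python
from h import *
L=["lid_front_edge","clamp_bar","clamp_hinge","post_top"]
for c in("side","scene"): save(c,c+"6.png");marks(L,c)
save("wrist","w6.png");marks(L,"wrist")
```

```text
side lid_front_edge 0.67 [ 0.4421 -0.0975  0.1083] [305. 206.]
side clamp_bar 0.69 [ 0.4679 -0.1012  0.1673] [296. 186.]
side clamp_hinge 0.52 [ 0.4316 -0.1005  0.1118] [309. 204.]
side post_top 0.96 [ 0.3999 -0.2124  0.1269] [322. 183.]
scene lid_front_edge 0.84 [ 0.4431 -0.0984  0.1066] [288. 197.]
scene lid_front_edge 0.28 [ 0.3996 -0.2103  0.1283] [281. 173.]
scene clamp_bar 0.58 [ 0.4676 -0.1011  0.164 ] [281. 182.]
scene clamp_bar 0.4 [ 3.237e-01 -5.272e-01  2.000e-04] [255. 166.]
scene clamp_hinge 0.55 [ 0.4288 -0.098   0.1124] [292. 194.]
scene post_top 0.87 [ 0.4006 -0.2098  0.1318] [281. 172.]
wrist lid_front_edge 0.56 [ 0.4431 -0.103   0.1072] [280. 246.]
wrist clamp_bar 0.73 [ 0.4644 -0.1     0.1684] [328. 288.]
wrist clamp_hinge 0.81 [ 0.4309 -0.0928  0.1146] [260. 234.]
```

servo_tool(
  moves=[
    [[0,0,0],[-0.003,-0.004,-0.035],0],
    [[0,0,0],[0,0.029,0],0],
    [[0,0,0],[0,0,0.01],0],
    [[0,0,0],[0,0.005,0.011],0],
    [[0,0,0],[0,0.005,0.011],0],
    [[0,0,0],[0,0.004,0.011],0],
    [[0,0,0],[0,0.003,0.011],0],
    [[0,0,0],[0,0.002,0.009],0],
    [[0,0,0],[0,0,0],0],
    [[0,0,0],[0,0,0],0],
  ],
)

```text
time: 18.7
ee_pos: [0.4873, -0.0983, 0.1232]
tcp_rot: [-179.6, -0.5, 89.9]
wrist_force: [-0.1, 0.5, -0.4]
opening: -0.0002
grasp_force: 0.0
```

servo_tool(
  moves=[
    [[0,0,0],[0,0,0.003],0],
    [[0,0,0],[0,0,0.003],0],
    [[0,0,0],[0,0,0],0],
    [[0,0,0],[0,0,0],0],
  ],
)

```text
time: 19.1
ee_pos: [0.4882, -0.0985, 0.1212]
tcp_rot: [-179.9, -0.5, 89.9]
wrist_force: [-8.4, 0.5, 25.1]
opening: -0.0001
grasp_force: 12.4
```

The clamp is down: 25 N, with the tip at z 0.121. Now to the post.

servo_tool(
  moves=[
    [[0,0,0],[0,0,-0.04],0],
    [[0,0,0],[0,0,-0.05],0],
    [[0,0,0],[0,0,-0.05],0],
    [[0,0,0],[-0.038,-0.03,0],60],
    [[0,0,0],[-0.038,-0.03,0],60],
    [[0,0,0],[-0.038,-0.029,0],60],
    [[0,0,8],[0,0,0],60],
    [[0,0,8],[0,0,0],60],
    [[0,0,8],[0,0,0],60],
    [[0,0,8],[0,0,0],60],
    [[0,0,8],[0,0,0],60],
    [[0,0,8],[0,0,0],60],
  ],
)

```text
time: 20.3
ee_pos: [0.3994, -0.2134, 0.2573]
tcp_rot: [-179.4, -0.1, 41.6]
wrist_force: [0.2, 0.8, -0.9]
opening: 0.0511
grasp_force: 0.0
```

servo_tool(
  moves=[
    [[0,0,0],[0,0,0],60],
    [[0,0,0],[0,0,0],60],
  ],
)

```text
time: 20.5
ee_pos: [0.3996, -0.2134, 0.2573]
tcp_rot: [-179.4, -0.1, 42.1]
wrist_force: [0.4, 0.3, 0.1]
opening: 0.051
grasp_force: 0.0
```

Run:
```python
from h import *
L=["lid_front_edge","clamp_bar","clamp_hinge","post_top","stand"]
for c in("side","scene"): im,_=save(c,c+"7.png");marks(L,c)
im2,_=save("wrist","w7.png");marks(L,"wrist")
o=get_obs();print(o["ee_pos"],o["tcp_rot"],o["q"],o["opening"])
a=cv2.resize(im[130:270,180:360],(560,420))
cv2.imwrite("pics/c7.png",cv2.resize(np.hstack([im2,a])[:,:,::-1],(800,300)))
```

```text
side lid_front_edge 0.83 [ 0.443  -0.0955  0.1112] [304. 205.]
side clamp_bar 0.58 [ 0.3281 -0.5244  0.0021] [345. 178.]
side clamp_bar 0.53 [ 0.4949 -0.1019  0.1139] [287. 202.]
side clamp_hinge 0.61 [ 0.4326 -0.0956  0.1139] [308. 204.]
side post_top 0.79 [ 0.4003 -0.2113  0.1267] [322. 183.]
side stand 0.56 [ 0.5214 -0.1053  0.0032] [279. 233.]
side stand 0.31 [ 0.5979 -0.1025  0.1041] [253. 203.]
scene lid_front_edge 0.69 [ 0.4411 -0.0959  0.105 ] [289. 198.]
scene lid_front_edge 0.69 [0.5052 0.3747 0.002 ] [380. 342.]
scene clamp_bar 0.73 [ 0.4947 -0.1017  0.1146] [273. 199.]
scene clamp_bar 0.33 [ 0.5244 -0.1061 -0.0006] [263. 233.]
scene clamp_hinge 0.66 [ 0.4275 -0.0978  0.1138] [293. 194.]
scene post_top 0.57 [ 0.4001 -0.2129  0.1313] [281. 172.]
scene stand 0.64 [ 0.5232 -0.106  -0.0007] [264. 233.]
wrist lid_front_edge 0.89 [ 0.4438 -0.1001  0.1059] [221.  78.]
wrist clamp_bar 0.85 [ 0.4935 -0.1027  0.1165] [260.  36.]
wrist clamp_hinge 0.68 [ 0.4309 -0.0939  0.1127] [205.  84.]
wrist post_top 0.89 [ 0.3953 -0.2145  0.1291] [280. 205.]
wrist stand 0.88 [ 0.519  -0.1033 -0.0018] [281.  47.]
[ 0.39982678 -0.21349577  0.25748037] [-1.79467738e+02 -1.37438122e-01  4.19169790e+01] [-28.29551939  -7.06382593   1.15021325  98.66835209   0.30950417
 109.78563612] 0.05102184076944668
```

View pics/c7.png

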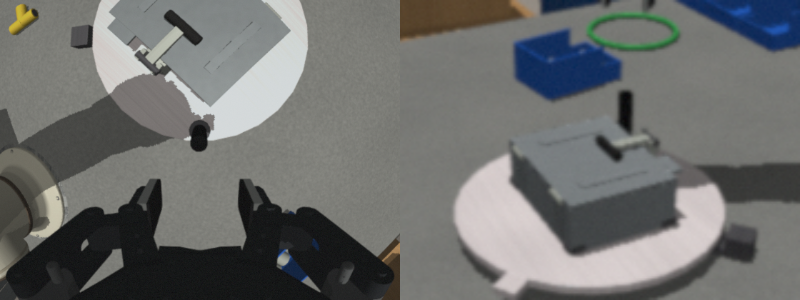

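The wrist and side views show the clamp lying flat on the lid (wrist picture (175,40)) and the post at (199,130) between the open fingers. Descend around the post and cage it.

servo_tool(
  moves=[
    [[0,0,0],[0,0,0.035],60],
    [[0,0,0],[0,0,0.035],60],
    [[0,0,0],[0,0,0.035],60],
    [[0,0,0],[0,0,0.035],60],
    [[0,0,0],[0,0,0.03],60],
    [[0,0,0],[0,0,0],60],
    [[0,0,0],[0,0,0],34],
    [[0,0,0],[0,0,0],34],
    [[0,0,0],[0,0,0],34],
  ],
  force=20,
)

```text
time: 22.3
ee_pos: [0.4, -0.2125, 0.0893]
tcp_rot: [-179.6, -0.2, 41.9]
wrist_force: [-0.3, -0.1, 1.2]
opening: 0.0291
grasp_force: 0.0
```

servo_tool(
  moves=[
    [[0,0,-4],[0.0004,0.0114,0],34],
    [[0,0,-4],[0.0004,0.0114,0],34],
    [[0,0,-4],[0.0004,0.0114,0],34],
    [[0,0,-4],[0.0004,0.0114,0],34],
    [[0,0,-4],[0.0004,0.0114,0],34],
    [[0,0,-4],[0.0004,0.0114,0],34],
    [[0,0,-4],[0.0004,0.0114,0],34],
    [[0,0,-4],[0.0004,0.0114,0],34],
    [[0,0,-4],[0.0004,0.0114,0],34],
    [[0,0,-4],[0.0004,0.0114,0],34],
    [[0,0,0],[0,0,0],34],
  ],
)

```text
time: 23.4
ee_pos: [0.4989, -0.265, 0.0874]
tcp_rot: [-179.8, -0.4, 82.0]
wrist_force: [0.0, -0.4, 1.0]
opening: 0.0289
grasp_force: 0.0
```

servo_tool(
  moves=[
    [[0,0,-4],[0.0004,0.0114,0],34],
    [[0,0,-4],[0.0004,0.0114,0],34],
    [[0,0,-4],[0.0004,0.0114,0],34],
    [[0,0,-4],[0.0004,0.0114,0],34],
    [[0,0,-4],[0.0004,0.0114,0],34],
    [[0,0,-4],[0.0004,0.0114,0],34],
    [[0,0,-4],[0.0004,0.0114,0],34],
    [[0,0,-4],[0.0004,0.0114,0],34],
    [[0,0,-4],[0.0004,0.0114,0],34],
    [[0,0,-4],[0.0004,0.0114,0],34],
    [[0,0,-4],[0.0004,0.0114,0],34],
    [[0,0,0],[0,0,0],34],
  ],
)

```text
time: 24.6
ee_pos: [0.6172, -0.2347, 0.0869]
tcp_rot: [179.9, -0.5, 125.9]
wrist_force: [-0.1, 0.2, 0.2]
opening: 0.0291
grasp_force: 0.0
```

servo_tool(
  moves=[
    [[0,0,-4],[0.0004,0.0114,0],34],
    [[0,0,-1],[0,0.003,0],34],
    [[0,0,0],[0,0,0],34],
    [[0,0,0],[0,0,0],34],
  ],
)

```text
time: 25.0
ee_pos: [0.6278, -0.2265, 0.0866]
tcp_rot: [179.8, -0.5, 130.8]
wrist_force: [0.2, 0.0, -0.3]
opening: 0.0292
grasp_force: 0.0
```

Push on in small steps until the force rises.

servo_tool(
  moves=[
    [[0,0,-1],[0,0.003,0],34],
    [[0,0,-1],[0,0.003,0],34],
    [[0,0,0],[0,0,0],34],
    [[0,0,0],[0,0,0],34],
  ],
)

```text
time: 25.4
ee_pos: [0.629, -0.225, 0.0865]
tcp_rot: [-179.7, -0.6, 132.7]
wrist_force: [-17.9, -11.0, 6.6]
opening: 0.0291
grasp_force: 10.7
```

It is against the stop at 21 N. Open, lift clear and check.

servo_tool(
  moves=[
    [[0,0,0],[0,-0.004,0],60],
    [[0,0,0],[0,0,0],60],
    [[0,0,0],[0,0,0],60],
    [[0,0,0],[0,0,-0.04],60],
    [[0,0,0],[0,0,-0.05],60],
    [[0,0,0],[0,0,-0.05],60],
    [[0,0,0],[0,0,-0.03],60],
    [[0,0,0],[0,0,0],60],
    [[0,0,0],[0,0,0],60],
  ],
)

```text
time: 26.3
ee_pos: [0.6308, -0.2262, 0.2568]
tcp_rot: [179.8, -0.5, 132.9]
wrist_force: [-0.4, 1.0, -1.7]
opening: 0.0515
grasp_force: 0.0
```

Run:
```python
from h import *
L=["lid_front_edge","lid_hinge","clamp_bar","clamp_hinge","post_top"]
for c in("side","scene"): im,_=save(c,c+"8.png");marks(L,c)
marks(["elbow","coupling","stock_bin"],"scene")
im2,_=save("wrist","w8.png");marks(L,"wrist")
o=get_obs();print(o["ee_pos"],o["wrist_force"])
cv2.imwrite("pics/c8.png",cv2.resize(np.hstack([im2,cv2.resize(im[130:270,180:360],(560,420))])[:,:,::-1],(800,300)))
```

```text
side lid_front_edge 0.7 [ 0.5126 -0.1776  0.108 ] [284. 192.]
side lid_hinge 0.77 [ 0.5257 -0.0272  0.1013] [273. 218.]
side lid_hinge 0.32 [0.5634 0.2474 0.0044] [241. 310.]
side clamp_bar 0.53 [ 0.5224 -0.1287  0.1127] [279. 198.]
side clamp_hinge 0.59 [ 3.231e-01 -5.249e-01  3.000e-04] [346. 178.]
side clamp_hinge 0.54 [ 0.5095 -0.1899  0.116 ] [286. 188.]
side post_top 0.89 [ 0.6279 -0.2247  0.1264] [250. 178.]
side post_top 0.56 [ 0.3228 -0.5253  0.0016] [346. 178.]
scene lid_front_edge 0.82 [ 0.5092 -0.1789  0.1066] [256. 191.]
scene lid_hinge 0.55 [ 0.5245 -0.0291  0.1031] [277. 217.]
scene clamp_bar 0.58 [ 0.5189 -0.1326  0.1134] [260. 197.]
scene clamp_hinge 0.58 [ 0.5087 -0.1908  0.1156] [254. 187.]
scene clamp_hinge 0.52 [ 5.209e-01 -1.059e-01  3.000e-04] [264. 233.]
scene post_top 0.7 [ 0.6262 -0.2275  0.1298] [213. 187.]
scene elbow 0.81 [0.5714 0.2437 0.    ] [320. 315.]
scene stock_bin 0.62 [ 0.3248 -0.5286  0.0017] [255. 166.]
wrist lid_front_edge 0.63 [ 0.5106 -0.1817  0.1085] [217.  75.]
wrist clamp_bar 0.82 [ 0.5173 -0.1305  0.1167] [261.  36.]
wrist clamp_bar 0.47 [ 0.3198 -0.528  -0.0024] [ 15. 192.]
wrist clamp_hinge 0.98 [ 0.5099 -0.1868  0.115 ] [211.  78.]
wrist post_top 0.8 [ 0.6241 -0.2259  0.1288] [276. 199.]
[ 0.63016192 -0.22645051  0.25637579] [ 0.19071807 -0.28748816  0.75912869]
```

View pics/c8.png

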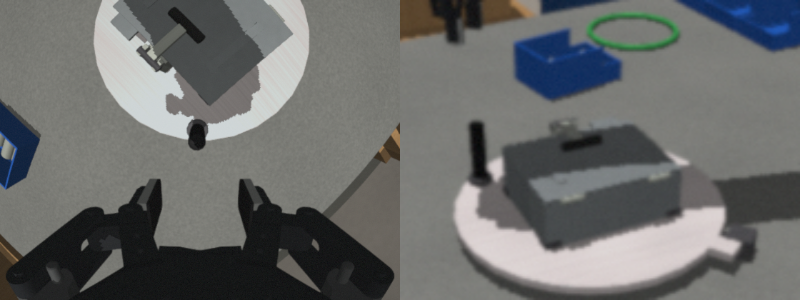

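The pictures show the lug against the stop block (side crop (735,245)), the lid shut, the clamp down on it and the gripper clear. The post has turned about 89°.

```bash
python3 -c "
from workcell import *
print(job_done())"
```

```text
the job is handed in; nothing more can be done
None
```

I've handed the job in: the tee is in the case, the lid is shut, the clamp is down, and the turntable is against its stop after about 89° of measured turn; the elbow and stock bin re-measured in place, the coupling was not found in the last check but the arm never went near it, and no verdict came back.

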